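# Tip two crates to find the stamped one and push it to dispatch

## Robot

A 6-joint arm with a two-finger parallel gripper is mounted at the origin on a cart in front of the work surface, level with it; the furniture and walls round the work are solid. World frame = base frame: x ahead of the robot, y to its left, z up, the work surface at z = 0. Lengths are in m, angles in degrees, forces in N, time in s.
With the tool pointing down it reaches from about 0.375 to 0.9 m from the base axis. Payload 3.1 kg.
Tool frame: the origin (TCP) lies between the finger pads; the fingertips stand 11 mm ahead of it and the grasp point (between the pads) lies 8 mm behind it; z points along the fingers, y is the line along which they close (so a half turn about z gives the same grasp; the last joint's range is limited). The gripper opens to 87 mm and grips with 3 to 60 N. Pads are 19 mm wide; open, the fingers measure 117 mm over their backs; the gripper's body (75 mm by 190 mm) begins 51 mm behind the grasp point.
Start: joints at [67.065, 30.224, 82.088, -0, 67.689, -10.227], TCP at [0.137, 0.61, 0.234] pointing down, gripper open.
Joint ranges: [-176.69, 176.69], [-43.24, 126.21], [12.49, 139.97], [-82, 262], [0, 151.66], [-163.58, 163.58]. Speed limits (degrees/s): [159.86, 159.86, 180, 180, 180, 180].

## Interface

Orientations are given as a 3x3 rotation matrix whose columns are the frame's x, y, z axes.
In Python, from rig import bot gives the robot as it stands.
- The arm moves only by the tool apply_moves, never from a script. Its argument "steps" is a list that holds one entry, the list of rows, each a list of 7 numbers: the shift along the tool's x, y, z in cm, then the turn, a rotation vector about the tool's x, y, z in degrees, then the gripper command: -1 is shut, 1 is fully open, values between are in proportion. In form: [[[dx, dy, dz, rx, ry, rz, jaw], ...]]. A call has 1 to 20 rows; each row is the pose to reach, as a shift and turn from the pose commanded when the call began, along the tool's axes at that moment; what a row does not reach only later rows make up. A row lasts 1/8 s, in which the tool goes at most 62.5 mm and 10.7 degrees, less where a joint would pass 70% of its speed; a pose out of reach is approached as far as the arm can. A call with a gripper value outside its range is refused whole. The fingers move at their own pace and stop on an object; the grip force is fixed at half the most. Time passes only in rows, so rows that repeat a pose let the fingers close. It gives the time, the measured TCP pose, the force, the opening and the grip force at its end, in the units of the state.
- bot.read_state(): the state, without advancing time (a new reading comes with each control period).
- bot.capture(name): name is "scene" or "side" or "wrist"; returns the picture (420x560x3 uint8, blue, green, red); there is no depth.
- bot.camera_model(name): a dict with "intrinsics" (3x3 intrinsics, pixels), "R" (3x3) and "t" (3): a world point X has camera coordinates R X + t. Camera axes: x right, y down, z forward; pixel columns grow to the right and rows downward; lengths in m; the calibration is good to about 2 mm. The wrist camera is an equidistant fisheye: a pixel r from the principal point sees the ray r / f radians off the axis. A picture is of the moment at which its call begins: read the wrist's pose just before it. camera_model takes no time and is no camera call; for the wrist camera it gives the pose at the moment of the call.
- bot.hand_in(): hands the job in; it is judged then, once.
The state is a dict: "time_s": time; "joint_positions": joint angles; "qvel": joint speeds; "tau": joint torques, N m; "position": TCP position; "tcp_rot": TCP orientation; "force": force on the tool from outside, world axes, zero at the start; "moment": the same for the moment, N m; "opening": opening from 0.0 (shut) to 1.0 (fully open); "grasp_force": force on a finger pad.
Only numpy, scipy, OpenCV 4.12 (cv2) and the standard library are available. Lean on these libraries where they do the work, as an engineer would, in place of code of your own. Each camera call takes 0.05 s, during which the arm holds its last target. There are 200 camera calls.

## Task

One of the two white crates has a ring-and-cross stamp underneath. Without gripping or lifting anything, tip each crate over away from you, the left one first and then the right one, so that it lies on its side with its underside facing you. Then push the stamped crate sideways, still lying like that, onto the white dispatch line between them until the line runs under its middle; leave the other crate lying clear of the line and the things around alone.

Things in the scene. Friction and masses are not known exactly. Their poses are not given: they have to be found in the camera images.
- crate_1: one of two outwardly identical open-topped white plastic crates, 56 mm deep x 84 mm wide x 84 mm high, 4 mm walls, about 150 g. Starts upright, a wide side towards the robot. Origin: centre of the underside; z out of the mouth, x away from the robot (within 0.15 rad at the start), y along the width. Two rubber strips 2 mm high under the near and far lower edges keep it from sliding.
- crate_2: the other crate, same size and axes. Pushed near the top of its near side (follow the arc, forwards and upwards), a crate tips away about its far lower edge and beyond about 40 degrees falls over by itself; it then lies on its far side, 84 mm long, 56 mm high, underside towards the robot. Lying, it slides easily when pushed low. Only one crate is stamped.
- crate_1_mid (a point): the middle of crate_1, 42 mm from its underside along its z axis, on its centre line
- crate_2_mid (a point): the middle of crate_2, 42 mm from its underside along its z axis, on its centre line
- stamp (a point): centre of the stamp, a black ring with a cross in it, 36 mm across, in the middle of the underside of the stamped crate (2 mm from that crate's origin); to be seen once the crate is tipped
- dispatch_line: a flat strip of white marking tape on the bench, running away from the robot between the two crates, 220 mm long and 20 mm wide with a short tick at each end, nothing to bump into. Origin: its centre on the bench; x runs along the strip, away from the robot, y across it to the left
- line_far_end (a point): the far end of the dispatch line, 110 mm from its centre
- loupe: bystander: black loupe, 34 mm across, 36 mm high, standing beyond the far end of the dispatch line; leave it. Origin: centre of its underside
- tape_roll: bystander: brown tape roll lying flat, 68 mm across, 40 mm high, at the back; leave it. Origin: centre of its underside
- solder_tin: bystander: flat round tin, 55 mm across, 12 mm high, at the right; leave it. Origin: centre of its underside
- side_cutter: bystander: red-handled side cutter lying at the left, 51 x 118 x 12 mm; leave it. Origin: centre of its underside

How it is judged:
By the outcome, as a careful person would: the job done as asked, in the order asked, and still so for the second after the job is handed in, with the robot touching nothing.
It also fails if it takes over 64 s, if anything falls off the work surface, if the arm or the gripper's body presses on something with over 40 N, if the wrist force passes 120 N, or if a joint passes its speed limit or range.

## Working session

There is one attempt and no reset: what is moved stays moved. The work goes in short steps, Python scripts to look and compute and a tool call to move; the robot and the scene stay as the last step left them, time stands still between calls to the robot, and variables do not carry over. Pictures are saved under pics/ and viewed, at most 10 in all, crops included, and the job is handed in when it is done.

Besides the shell and the picture viewer there is one more tool, called after ">>>" by a JSON object that holds its "name" and its "arguments". apply_moves: Moves the arm, as the interface text tells. Its arguments: {"type":"object","properties":{"steps":{"type":"array","items":{"type":"array","items":{"type":"array","items":{"type":"number"}}}}},"required":["steps"]}

```bash
mkdir -p pics; ls; python3 - <<'E'
from rig import bot
import cv2
for n in ("scene","side"): cv2.imwrite(f"pics/{n}0.png",bot.capture(n))
s=bot.read_state(); print(s["time_s"],s["position"],s["tcp_rot"])
for n in ("scene","side"):print(bot.camera_model(n))
E
```

```text
pics
0.1 [0.13721279 0.60909617 0.23264321] [[-9.75504798e-01  2.19976858e-01 -7.55596986e-04]
 [ 2.19977902e-01  9.75503134e-01 -1.83240761e-03]
 [ 3.33999959e-04 -1.95373706e-03 -9.99998036e-01]]
{'intrinsics': array([[499.61125006,   0.        , 280.07445926],
       [  0.        , 499.61125006, 207.86003062],
       [  0.        ,   0.        ,   1.        ]]), 'R': array([[ 0.79617539, -0.60500506, -0.00858038],
       [-0.43391988, -0.56103264, -0.704951  ],
       [ 0.42168505,  0.56498784, -0.7092041 ]]), 't': array([-0.34812981,  0.40992958,  0.74156733])}
{'intrinsics': array([[471.8438108 ,   0.        , 273.26595454],
       [  0.        , 471.8438108 , 208.14931627],
       [  0.        ,   0.        ,   1.        ]]), 'R': array([[-0.97460308, -0.22369249,  0.01051209],
       [-0.10401559,  0.4106149 , -0.90585659],
       [ 0.19831689, -0.88394404, -0.42345405]]), 't': array([0.59372268, 0.03195971, 0.93385177])}
```

View pics/scene0.png

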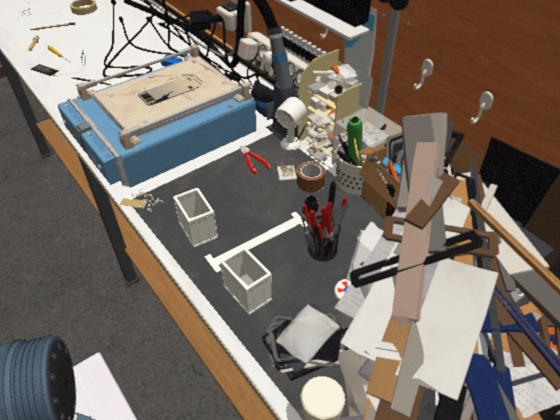

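View pics/side0.png

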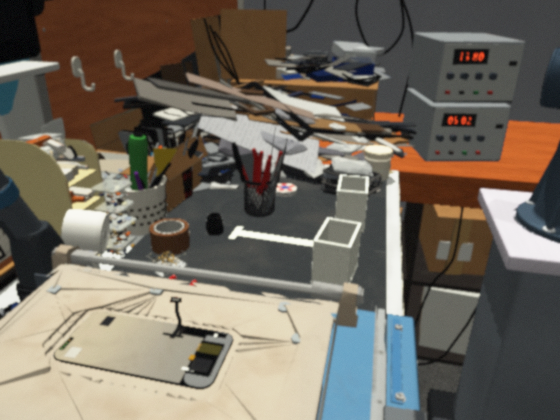

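The scene picture shows the left crate at about (195,217), the right one at (246,280), and the line from about (213,262) to (298,220). Next is an enlarged crop.

```bash
cat > h.py <<'E'
import numpy as np,cv2
from rig import bot
def ray(cam,u,v):
    m=bot.camera_model(cam) if isinstance(cam,str) else cam
    R,t=np.array(m["R"]),np.array(m["t"])
    d=R.T@np.linalg.solve(m["intrinsics"],[u,v,1.]); return -R.T@t,d
def onplane(cam,u,v,z=0.):
    o,d=ray(cam,u,v); return o+d*(z-o[2])/d[2]
def proj(cam,X):
    m=bot.camera_model(cam); p=m["intrinsics"]@(m["R"]@np.array(X)+m["t"]); return p[:2]/p[2]
def crop(im,x0,y0,x1,y1,s,name):
    cv2.imwrite(name,cv2.resize(im[y0:y1,x0:x1],None,fx=s,fy=s,interpolation=cv2.INTER_CUBIC))
E
python3 - <<'E'
from h import *
crop(cv2.imread("pics/scene0.png"),160,175,360,325,4,"pics/c0.png")
E
```

```text
(no output)
```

View pics/c0.png

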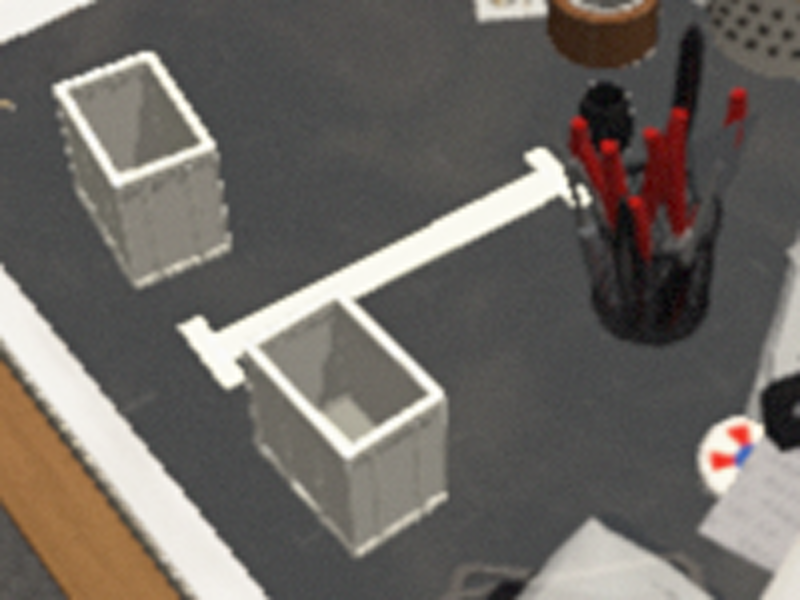

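The crop shows the left crate's rim corners at (55,90), (150,53), (215,145) and (120,183). The right crate's are at (248,348), (342,300), (445,393) and (350,455). The line's ticks are centred near (210,355) and (552,175).

```bash
python3 - <<'E'
from h import *
np.set_printoptions(precision=4,suppress=True)
f=lambda p,z:onplane("scene",160+p[0]/4,175+p[1]/4,z)[:2]
for c in ([(57,90),(150,55),(213,146),(121,183)],[(248,348),(342,302),(443,394),(350,453)]):
    P=np.array([f(p,.085) for p in c]); print(P.tolist(),P.mean(0)); 
    for i in range(4): d=P[(i+1)%4]-P[i]; print(np.linalg.norm(d),np.degrees(np.arctan2(d[1],d[0])))
for p in [(182,325),(228,387),(212,352),(552,176),(530,152),(583,200)]: print(p,f(p,0))
for n,p in dict(cup=(655,330),loupe=(607,140)).items(): print(n,f(p,0))
E
```

```text
[[0.41729950034889585, 0.3398955327533308], [0.46979788823667895, 0.33330245405285613], [0.46037820507958416, 0.25455863228218684], [0.41008055303323176, 0.2606421194213508]] [0.4394 0.2971]
0.052910768446194245 -7.158090106433119
0.07930523247447792 -96.82155818871531
0.05066421436426612 173.10358990027575
0.07958150994493632 84.79546735025203
[[0.40371715975067807, 0.13266682258648616], [0.4539511321828475, 0.12892494924487258], [0.4595409972887032, 0.056097656993918055], [0.40757476026110057, 0.05503144688996464]] [0.4312 0.0932]
0.05037314366227937 -4.260032140286869
0.07304150250718836 -85.61086329974995
0.05197717378614144 -178.82460665637683
0.07773115618101956 92.84461297233346
(182, 325) [0.4152 0.229 ]
(228, 387) [0.4126 0.1797]
(212, 352) [0.4181 0.2041]
(552, 176) [0.6356 0.1946]
(530, 152) [0.6374 0.2169]
(583, 200) [0.6377 0.1698]
cup [0.6089 0.0754]
loupe [0.6781 0.1975]
```

```bash
cat >> h.py <<'E'
from scipy.spatial.transform import Rotation as Ro
def rel(pos,yaw):
    "row (cm,deg) to reach pos with tool down, tool x at heading yaw (deg)"
    s=bot.read_state(); R=np.array(s["tcp_rot"]); y=np.radians(yaw)
    T=np.array([[np.cos(y),np.sin(y),0],[np.sin(y),-np.cos(y),0],[0,0,-1]])
    d=R.T@(np.array(pos)-s["position"])*100
    print(np.round(d,2),np.round(Ro.from_matrix(R.T@T).as_rotvec(degrees=True),1))
E
python3 - <<'E'
from h import *
np.set_printoptions(precision=3,suppress=True)
print("box bottom",onplane("scene",125,182,0),onplane("scene",257,120,0),"top",[onplane("scene",*p,.1) for p in((60,105),(130,150),(255,97))])
rel([.386,.303,.2],173.5);rel([.386,.303,.083],173.5)
E
```

```text
box bottom [0.381 0.548 0.   ] [0.783 0.561 0.   ] top [array([0.346, 0.804, 0.1  ]), array([0.407, 0.525, 0.1  ]), array([0.758, 0.528, 0.1  ])]
[-31.   -24.38   3.3 ] [-0.1 -0.  -6.2]
[-31.01 -24.36  15.  ] [-0.1 -0.  -6.2]
```

>>> {"name": "apply_moves", "arguments": {"steps": [[[-4, -3, 0, 0, 0, -1, 0.5], [-8, -6, 0, 0, 0, -2, 0.0], [-12, -9.5, 0, 0, 0, -3, -0.1], [-16, -12.5, 0, 0, 0, -4, -0.1], [-20, -16, 0, 0, 0, -5, -0.1], [-24, -19, 0, 0, 0, -6, -0.1], [-28, -22, 0, 0, 0, -6.2, -0.1], [-31, -24.4, 0, 0, 0, -6.2, -0.1], [-31, -24.4, 1, 0, 0, -6.2, -0.1], [-31, -24.4, 5, 0, 0, -6.2, -0.1], [-31, -24.4, 9, 0, 0, -6.2, -0.1], [-31, -24.4, 13, 0, 0, -6.2, -0.1], [-31, -24.4, 15, 0, 0, -6.2, -0.1], [-31, -24.4, 15, 0, 0, -6.2, -0.1]]]}}

```text
time_s: 1.85
position: [0.384, 0.3034, 0.0818]
tcp_rot: [[-0.994, 0.112, -0.005], [0.112, 0.994, -0.002], [0.005, -0.003, -1.0]]
force: [0.2, 0.5, -0.1]
opening: 0.451
grasp_force: 0.0
```

```bash
python3 - <<'E'
from h import *
crop(bot.capture("scene"),100,125,340,305,3.3,"pics/c1.png")
rel([.386,.303,.083],173.5)
print(bot.read_state()["opening"])
E
```

```text
[-0.11 -0.06 -0.01] [-0.1 -0.1  0. ]
0.4494823833653537
```

View pics/c1.png

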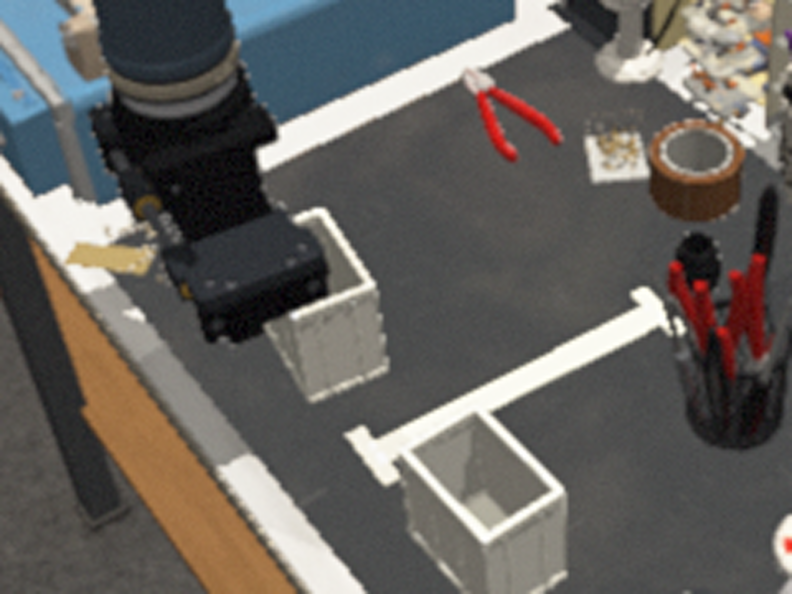

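The gripper stands behind the left crate at about (255,280) in the crop, and nothing has been disturbed. Now I push along the arc.

>>> {"name": "apply_moves", "arguments": {"steps": [[[-0.8, 0, 0, 0, 0, 0, -0.1], [-1.5, 0, 0, 0, 0, 0, -0.1], [-2.1, 0, -0.4, 0, 0, 0, -0.1], [-2.8, 0, -0.9, 0, 0, 0, -0.1], [-3.5, 0, -1.2, 0, 0, 0, -0.1], [-4.3, 0, -1.5, 0, 0, 0, -0.1], [-5.1, 0, -1.7, 0, 0, 0, -0.1], [-5.9, 0, -1.85, 0, 0, 0, -0.1], [-6.7, 0, -1.9, 0, 0, 0, -0.1], [-7.5, 0, -1.95, 0, 0, 0, -0.1]]]}}

```text
time_s: 3.15
position: [0.4613, 0.2949, 0.103]
tcp_rot: [[-0.994, 0.113, 0.0], [0.113, 0.994, -0.0], [-0.0, -0.0, -1.0]]
force: [0.4, -0.1, -0.4]
opening: 0.45
grasp_force: 0.0
```

>>> {"name": "apply_moves", "arguments": {"steps": [[[-0.8, 0, 0.05, 0, 0, 0, -0.1], [-1.6, 0, 0.15, 0, 0, 0, -0.1], [-2, 0, 0.2, 0, 0, 0, -0.1], [-1.5, 0, 0, 0, 0, 0, -0.1], [1, 0, -2, 0, 0, 0, -0.1], [5, 0, -6, 0, 0, 0, -0.1], [7, 0, -10, 0, 0, 0, -0.1], [7, 0, -12, 0, 0, 0, -0.1], [7, 0, -12, 0, 0, 0, -0.1]]]}}

```text
time_s: 4.28
position: [0.3912, 0.3035, 0.2247]
tcp_rot: [[-0.994, 0.112, 0.004], [0.112, 0.994, 0.002], [-0.003, 0.002, -1.0]]
force: [-1.0, 0.5, -0.0]
opening: 0.448
grasp_force: 0.0
```

```bash
python3 - <<'E'
from h import *
im=bot.capture("scene")
crop(im,140,145,340,295,4,"pics/c2.png")
np.set_printoptions(precision=3,suppress=True)
print(bot.read_state()["position"]); rel([.377,.093,.2],180);rel([.377,.093,.083],180)
E
```

```text
[0.391 0.303 0.223]
[ -1.   -21.03   2.33] [ 0.   0.1 -6.5]
[ -0.99 -21.03  14.03] [ 0.   0.1 -6.5]
```

View pics/c2.png

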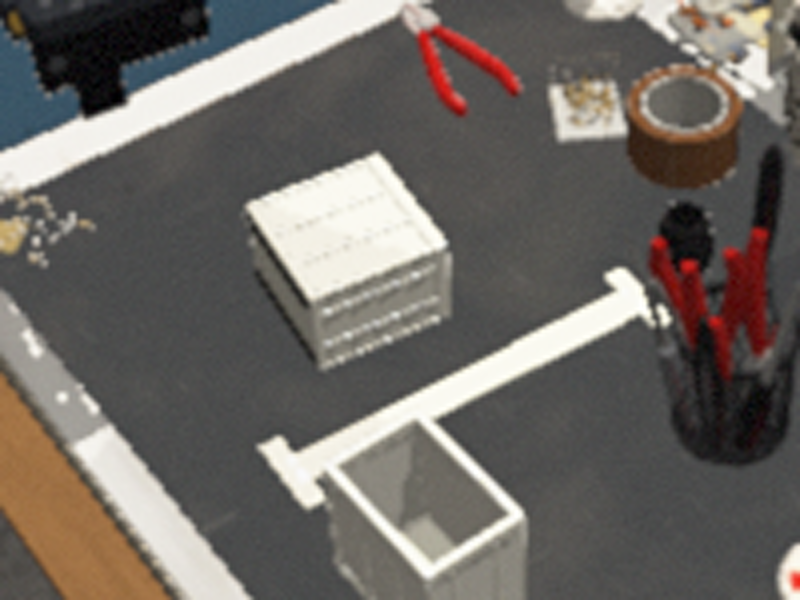

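The left crate lies on its side (corners at about (247,207), (380,155), (448,243) and (318,300) in the crop). Next is the right crate.

>>> {"name": "apply_moves", "arguments": {"steps": [[[0, -4, 0, 0, 0, -2, -0.1], [0, -8, 0, 0, 0, -4, -0.1], [-0.4, -12, 0, 0, 0, -6, -0.1], [-0.8, -16, 0, 0, 0, -8, -0.1], [-1, -19, 0, 0, 0, -8.5, -0.1], [-1.2, -21, 0, 0, 0, -8.5, -0.1], [-1.2, -21, 4, 0, 0, -8.5, -0.1], [-1.2, -21, 8, 0, 0, -8.5, -0.1], [-1.2, -21, 12, 0, 0, -8.5, -0.1], [-1.2, -21, 14, 0, 0, -8.5, -0.1], [-1.2, -21, 14, 0, 0, -8.5, -0.1]]]}}

```text
time_s: 5.7
position: [0.3773, 0.0928, 0.081]
tcp_rot: [[-0.999, -0.034, -0.007], [-0.034, 0.999, 0.0], [0.007, 0.001, -1.0]]
force: [-0.6, -1.1, 0.6]
opening: 0.451
grasp_force: 0.0
```

>>> {"name": "apply_moves", "arguments": {"steps": [[[-0.8, 0, 0, 0, 0, 0, -0.1], [-1.5, 0, 0, 0, 0, 0, -0.1], [-2.1, 0, -0.4, 0, 0, 0, -0.1], [-2.8, 0, -0.9, 0, 0, 0, -0.1], [-3.5, 0, -1.2, 0, 0, 0, -0.1], [-4.3, 0, -1.5, 0, 0, 0, -0.1], [-5.1, 0, -1.7, 0, 0, 0, -0.1], [-5.9, 0, -1.85, 0, 0, 0, -0.1], [-6.7, 0, -1.9, 0, 0, 0, -0.1], [-7.5, 0, -1.95, 0, 0, 0, -0.1], [-8.3, 0, -1.9, 0, 0, 0, -0.1], [-9.1, 0, -1.8, 0, 0, 0, -0.1], [-9.3, 0, -1.8, 0, 0, 0, -0.1], [-8, 0, -2, 0, 0, 0, -0.1], [-4, 0, -5, 0, 0, 0, -0.1], [-1, 0, -9, 0, 0, 0, -0.1], [-0.5, 0, -13, 0, 0, 0, -0.1], [-0.5, 0, -14, 0, 0, 0, -0.1]]]}}

```text
time_s: 7.95
position: [0.3834, 0.0932, 0.2249]
tcp_rot: [[-0.999, -0.035, 0.003], [-0.035, 0.999, -0.0], [-0.003, -0.0, -1.0]]
force: [0.8, 0.4, -0.7]
opening: 0.451
grasp_force: 0.0
```

```bash
python3 - <<'E'
from h import *
a=bot.capture("scene"); w=bot.capture("wrist")
cv2.imwrite("pics/scene3.png",a)
A=cv2.resize(a[145:325,140:340],(400,360),interpolation=cv2.INTER_CUBIC)
W=cv2.resize(w,(480,360)); A=A[:, :320] if 0 else cv2.resize(A,(320,288)); A=cv2.copyMakeBorder(A,0,72,0,0,0)
cv2.imwrite("pics/c3.png",np.hstack([A,W]))
m=bot.camera_model("wrist");print(m)
E
```

```text
{'intrinsics': array([[325.1922621 ,   0.        , 278.48516582],
       [  0.        , 325.1922621 , 205.3772675 ],
       [  0.        ,   0.        ,   1.        ]]), 'R': array([[-3.48537733e-02,  9.99392422e-01,  4.58389210e-05],
       [ 9.65942165e-01,  3.36754294e-02,  2.56557401e-01],
       [ 2.56399979e-01,  8.98627124e-03, -9.66528995e-01]]), 't': array([-0.07913349, -0.40327388,  0.28130217])}
```

View pics/c3.png

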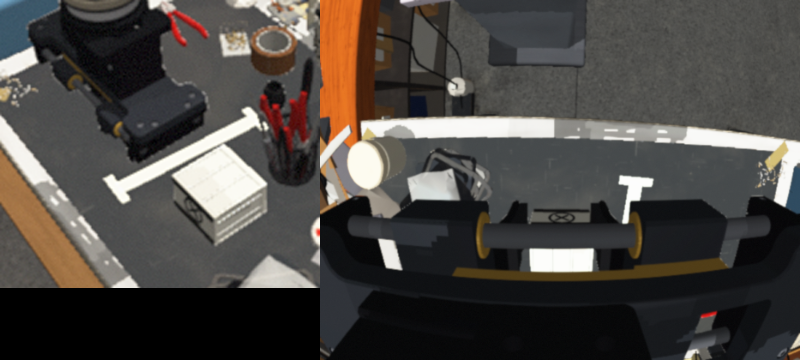

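The right crate lies on its side, and its stamp shows both in the wrist view (about (562,216)) and in the scene view (about (192,207)). I enlarge the scene picture to measure it.

```bash
python3 - <<'E'
from h import *
crop(cv2.imread("pics/scene3.png"),195,200,345,310,5.2,"pics/c4.png")
E
```

```text
(no output)
```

View pics/c4.png

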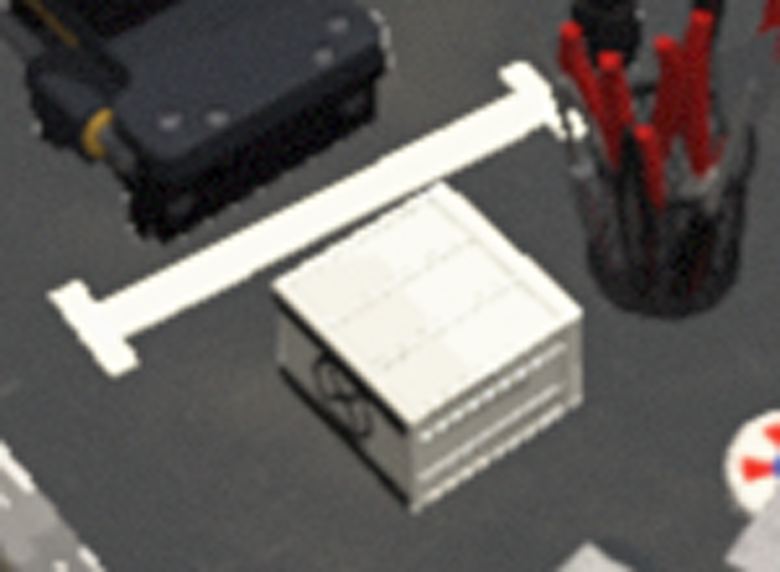

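Corners of the top face are at (273,285) near-left, (437,184) far-left, (582,310) far-right and (410,425) near-right. The line's ticks are centred at about (93,328) and (537,90).

```bash
python3 - <<'E'
from h import *
np.set_printoptions(precision=4,suppress=True)
f=lambda p,z:onplane("scene",195+p[0]/5.2,200+p[1]/5.2,z)[:2]
P=np.array([f(p,.056) for p in [(273,285),(437,184),(582,310),(410,425)]]); print(P,P.mean(0))
for i in range(4): d=P[(i+1)%4]-P[i]; print(np.linalg.norm(d),np.degrees(np.arctan2(d[1],d[0])))
print("low",f((413,508),0),f((580,402),0))
L=np.array([f((93,328),0),f((537,90),0)]);print(L)
# pens tops / cup
print("cup base",f((670,312),0),"pens z.1",[f(p,.12) for p in((568,30),(610,62),(645,135))])
x=P.mean(0)[0];print("line y at x",np.interp(x,L[:,0],L[:,1]))
E
```

```text
[[0.4633 0.1386]
 [0.5426 0.1414]
 [0.5475 0.0585]
 [0.4654 0.0554]] [0.5047 0.0985]
0.07941171163422746 2.0029646997805157
0.08299520656011997 -86.64270121030114
0.08216278846613694 -177.8300225485524
0.08321526075964604 91.45963888877431
low [0.4674 0.0579] [0.548  0.0577]
[[0.4178 0.204 ]
 [0.6393 0.1983]]
cup base [0.6047 0.0702] pens z.1 [array([0.5947, 0.1272]), array([0.5964, 0.1046]), array([0.5827, 0.0684])]
line y at x 0.2017930812631071
```

```bash
python3 - <<'E'
from h import *
np.set_printoptions(precision=3,suppress=True)
for p in [(263,345),(268,320),(300,318),(307,308),(275,330),(335,345),(345,290)]: print(p,onplane("scene",*p,.0),onplane("scene",*p,.03))
rel([.502,.02,.225],182);rel([.502,.02,.026],182)
print(proj("scene",[.502,.02,.015]),proj("scene",[.502,-.075,.08]),proj("scene",[.46,-.075,.08]))
E
```

```text
(263, 345) [ 0.39  -0.011  0.   ] [ 0.381 -0.026  0.03 ]
(268, 320) [0.428 0.025 0.   ] [0.417 0.009 0.03 ]
(300, 318) [ 0.478 -0.008  0.   ] [ 0.466 -0.022  0.03 ]
(307, 308) [0.503 0.001 0.   ] [ 0.489 -0.014  0.03 ]
(275, 330) [0.426 0.    0.   ] [ 0.415 -0.015  0.03 ]
(335, 345) [ 0.493 -0.09   0.   ] [ 0.48  -0.102  0.03 ]
(345, 290) [ 0.588 -0.012  0.   ] [ 0.572 -0.027  0.03 ]
[-11.52  -7.71  -0.1 ] [-0.   0.1 -0. ]
[-11.48  -7.71  19.8 ] [-0.   0.1 -0. ]
[300.669 297.058] [336.367 311.85 ] [317.586 324.938]
```

```bash
python3 - <<'E'
from h import *
s=bot.capture("side"); w=bot.capture("wrist")
a=cv2.imread("pics/scene3.png")
g=lambda im,x0,y0,x1,y1:cv2.resize(im[y0:y1,x0:x1],(400,300),interpolation=cv2.INTER_CUBIC)
T=np.hstack([g(s,300,140,420,230),g(w,40,160,200,280)])
B=np.hstack([g(a,240,270,400,390),g(s,220,140,380,260)])
cv2.imwrite("pics/c5.png",np.vstack([T,B]))
E
```

```text
(no output)
```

View pics/c5.png

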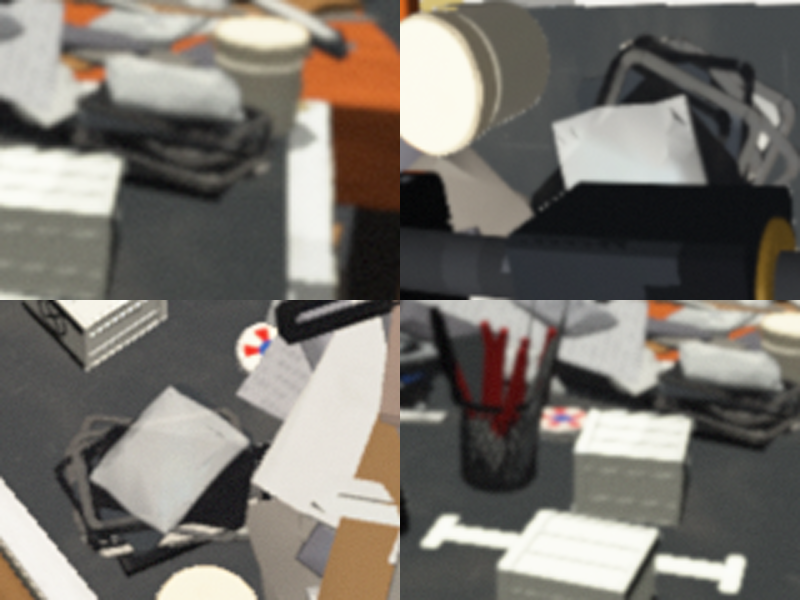

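```bash
python3 - <<'E'
from h import *
np.set_printoptions(precision=3,suppress=True)
for n,p in dict(A=(308,305),B=(277,343),C=(339,326),D=(306,363)).items():
  for z in (.02,.04,.06,.08):
    X=onplane("scene",*p,z); q=proj("side",X); print(n,X,q,"crop",(q-[300,140])/.3)
E
```

```text
A [ 0.499 -0.005  0.02 ] [322.925 189.756] crop [ 76.418 165.854]
A [ 0.49  -0.015  0.04 ] [328.153 179.96 ] crop [ 93.844 133.199]
A [ 0.481 -0.025  0.06 ] [333.396 170.135] crop [111.319 100.451]
A [ 0.472 -0.035  0.08 ] [338.653 160.283] crop [128.844  67.61 ]
B [ 0.406 -0.033  0.02 ] [367.066 189.096] crop [223.552 163.653]
B [ 0.399 -0.042  0.04 ] [371.215 179.371] crop [237.385 131.235]
B [ 0.393 -0.051  0.06 ] [375.378 169.615] crop [251.261  98.717]
B [ 0.386 -0.06   0.08 ] [379.554 159.829] crop [265.18   66.097]
C [ 0.515 -0.074  0.02 ] [319.988 177.925] crop [ 66.628 126.418]
C [ 0.506 -0.082  0.04 ] [324.983 168.955] crop [83.278 96.518]
C [ 0.496 -0.09   0.06 ] [330.007 159.935] crop [100.022  66.449]
C [ 0.487 -0.098  0.08 ] [335.058 150.863] crop [116.86   36.211]
D [ 0.422 -0.093  0.02 ] [361.108 178.615] crop [203.693 128.716]
D [ 0.415 -0.101  0.04 ] [365.181 169.62 ] crop [217.272  98.732]
D [ 0.408 -0.109  0.06 ] [369.278 160.574] crop [230.926  68.58 ]
D [ 0.401 -0.116  0.08 ] [373.397 151.478] crop [244.656  38.259]
```

>>> {"name": "apply_moves", "arguments": {"steps": [[[-4, -2, 0, 0, 0, 0, -1], [-8, -4.5, 0, 0, 0, 0, -1], [-11, -6.6, 0, 0, 0, 0, -1], [-11.5, -6.6, 0, 0, 0, 0, -1], [-11.5, -6.6, 0, 0, 0, 0, -1], [-11.5, -6.6, 0, 0, 0, 0, -1], [-11.5, -6.6, 4, 0, 0, 0, -1], [-11.5, -6.6, 8, 0, 0, 0, -1], [-11.5, -6.6, 12, 0, 0, 0, -1]]]}}

```text
time_s: 9.28
position: [0.5006, 0.0318, 0.1024]
tcp_rot: [[-0.999, -0.036, 0.0], [-0.036, 0.999, -0.0], [-0.0, -0.0, -1.0]]
force: [-0.0, 0.4, 0.1]
opening: 0.004
grasp_force: 0.0
```

```bash
python3 - <<'E'
from h import *
a=bot.capture("scene"); w=bot.capture("wrist")
A=cv2.resize(a[170:345,180:400],(440,350),interpolation=cv2.INTER_CUBIC)
W=cv2.resize(w[130:400,:],(360,173)); W=cv2.copyMakeBorder(W,0,177,0,0,0)
cv2.imwrite("pics/c6.png",np.hstack([A,W]))
rel([.502,.031,.029],182);print(bot.read_state()["opening"])
E
```

```text
[-0.51 -0.15  7.1 ] [ 0.1 -0.5  0. ]
0.007703051149777759
```

View pics/c6.png

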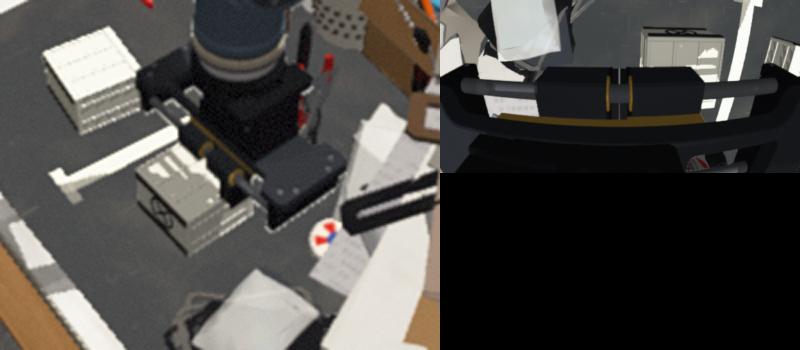

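The gripper hangs just right of the stamped crate, which is at about (190,205). The path looks clear, so I descend and push.

>>> {"name": "apply_moves", "arguments": {"steps": [[[0, 0, 3, 0, 0, 0, -1], [0, 0, 5.5, 0, 0, 0, -1], [0, 0, 7, 0, 0, 0, -1], [0, 0, 7.1, 0, 0, 0, -1]]]}}

```text
time_s: 9.88
position: [0.5013, 0.0313, 0.0323]
tcp_rot: [[-0.999, -0.035, -0.001], [-0.035, 0.999, 0.0], [0.001, 0.0, -1.0]]
force: [-0.3, 0.3, 0.2]
opening: 0.002
grasp_force: 0.0
```

>>> {"name": "apply_moves", "arguments": {"steps": [[[0, 0.8, 0, 0, 0, 0, -1], [0, 1.4, 0, 0, 0, 0, -1], [0, 2, 0, 0, 0, 0, -1], [0, 2.6, 0, 0, 0, 0, -1], [0, 3.2, 0, 0, 0, 0, -1], [0, 3.8, 0, 0, 0, 0, -1], [0, 4.4, 0, 0, 0, 0, -1], [0, 5, 0, 0, 0, 0, -1], [0, 5.6, 0, 0, 0, 0, -1], [0, 6.2, 0, 0, 0, 0, -1], [0, 6.8, 0, 0, 0, 0, -1], [0, 7.4, 0, 0, 0, 0, -1], [0, 8, 0, 0, 0, 0, -1], [0, 8.6, 0, 0, 0, 0, -1], [0, 9.2, 0, 0, 0, 0, -1], [0, 9.8, 0, 0, 0, 0, -1], [0, 10.3, 0, 0, 0, 0, -1], [0, 10.3, 0, 0, 0, 0, -1]]]}}

```text
time_s: 12.12
position: [0.4975, 0.1347, 0.0318]
tcp_rot: [[-0.999, -0.035, -0.001], [-0.035, 0.999, 0.0], [0.001, 0.0, -1.0]]
force: [0.2, 1.2, 0.1]
opening: 0.007
grasp_force: 0.0
```

```bash
python3 - <<'E'
from h import *
a=bot.capture("scene");cv2.imwrite("pics/scene7.png",a)
crop(a,170,180,330,300,5,"pics/c7.png")
E
```

```text
(no output)
```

View pics/c7.png

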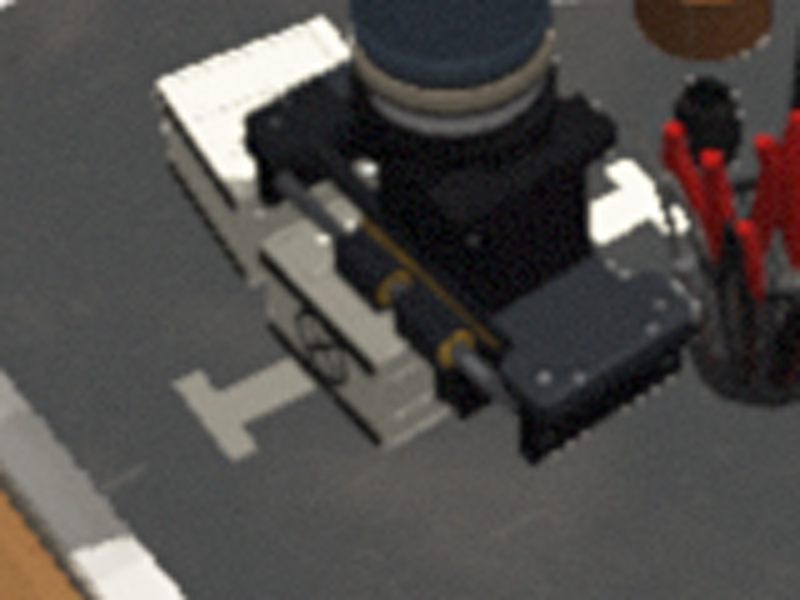

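The stamped crate is near the line. Its underside's lower corners are at about (270,325) and (383,445), with the stamp at (321,345) and the line's near tick centred at (215,415).

```bash
python3 - <<'E'
from h import *
np.set_printoptions(precision=4,suppress=True)
f=lambda p,z:onplane("scene",170+p[0]/5,180+p[1]/5,z)[:2]
print("bottom",f((270,327),0),f((383,447),0),"top",f((262,240),.056),f((374,374),.056),"stamp",f((321,345),.028))
print("line",f((215,415),0),"far tick",f((645,200),0))
E
```

```text
bottom [0.462  0.2305] [0.4637 0.1479] top [0.4628 0.2286] [0.4591 0.1418] stamp [0.4623 0.1878]
line [0.4181 0.2041] far tick [0.6354 0.1908]
```

>>> {"name": "apply_moves", "arguments": {"steps": [[[0, 0.4, 0, 0, 0, 0, -1], [0, 0.8, 0, 0, 0, 0, -1], [0, 1.1, 0, 0, 0, 0, -1], [0, 1.1, 0, 0, 0, 0, -1], [0, 0.5, 0, 0, 0, 0, -1], [0, -2, 0, 0, 0, 0, -1], [0, -3, -3, 0, 0, 0, -1], [0, -4, -8, 0, 0, 0, -1], [0, -4, -13, 0, 0, 0, -1], [0, -4, -19, 0, 0, 0, -1], [5, -6, -20, 0, 0, 0, -1], [10, -10, -20, 0, 0, 0, -1], [10, -14, -20, 0, 0, 0, -1], [10, -19, -20, 0, 0, 0, -1], [10, -24, -20, 0, 0, 0, -1], [10, -24, -20, 0, 0, 0, -1]]]}}

```text
time_s: 14.18
position: [0.4069, -0.1129, 0.2323]
tcp_rot: [[-1.0, -0.029, 0.002], [-0.029, 1.0, -0.002], [-0.002, -0.002, -1.0]]
force: [-0.0, 0.0, 0.3]
opening: 0.005
grasp_force: 0.0
```

```bash
python3 - <<'E'
from h import *
a=bot.capture("scene");cv2.imwrite("pics/scene8.png",a)
crop(a,170,180,330,300,5,"pics/c8.png")
E
```

```text
(no output)
```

View pics/c8.png

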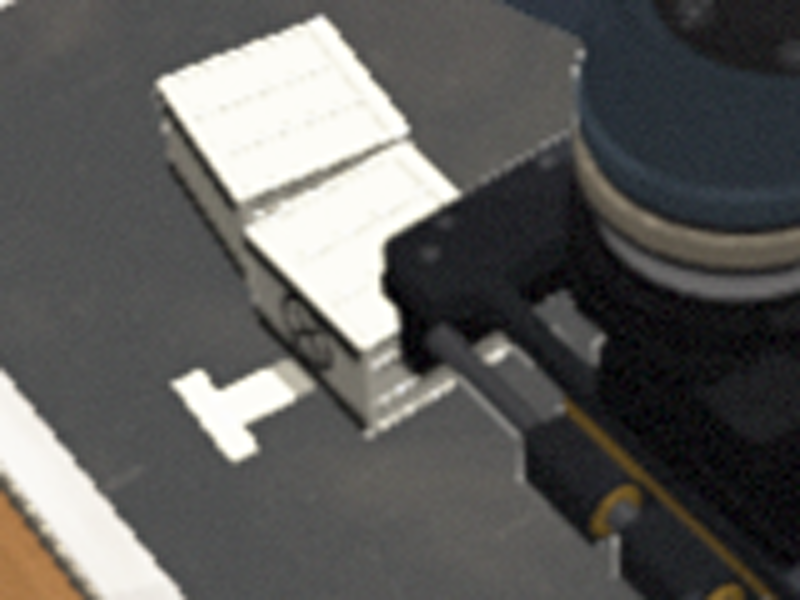

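That was an eleventh viewed picture, one over the limit of 10, so I will view no more. It shows the stamped crate's top corners at (246,230), (405,143) and (365,352), its bottom corners at (255,312) and (370,433), and the stamp at (307,332). The left crate's right face runs from (245,203) to (408,132).

```bash
python3 - <<'E'
from h import *
np.set_printoptions(precision=4,suppress=True)
f=lambda p,z:onplane("scene",170+p[0]/5,180+p[1]/5,z)[:2]
print("bottom",f((255,314),0),f((370,433),0),"top NL,FL,NR",f((246,230),.056),f((405,143),.056),f((365,352),.056),"stamp",f((307,332),.028))
print("line",f((215,415),0),"left crate",f((245,203),.056),f((408,132),.056))
E
```

```text
bottom [0.4609 0.2406] [0.4636 0.1571] top NL,FL,NR [0.4606 0.2374] [0.5414 0.2387] [0.4626 0.1532] stamp [0.4616 0.1972]
line [0.4181 0.2041] left crate [0.4685 0.2506] [0.5462 0.2434]
```

```bash
python3 -c "
from rig import bot
print(bot.hand_in())"
```

```text
the job is handed in; nothing more can be done
None
```

I tipped both crates away, left first and then right, and pushed the stamped right crate onto the dispatch line, its middle about 3 mm short of the line's centre by my measurement; the left crate lies clear, with about 5 mm between the two, and the job is handed in at about 14 s, but I viewed 11 pictures against the limit of 10.

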